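Hover the drive cover over its threaded holes

ROBOT

A 7-joint arm with a two-finger parallel gripper is mounted at the origin on the work surface. World frame = base frame: x ahead of the robot, y to its left, z up, the work surface at z = 0. Lengths are in m, angles in rad, forces in N, time in s.
With the tool pointing down it reaches from about 0.4 to 0.85 m from the base axis. Payload 4.5 kg.
Tool frame: the origin (TCP) lies at the very end of the fingers, on their centre line; the grasp point (between the pads) lies 19 mm behind it (manip.grip_depth is the distance from the TCP to the grasp point, in m); z points along the fingers, y is the line along which they close (so a half turn about z gives the same grasp; the last joint's range is limited). The gripper opens to 85 mm and grips with 20 to 120 N. Pads are 22 mm wide; open, the fingers measure 114 mm over their backs; the gripper's body (76 mm by 85 mm) begins 54 mm behind the grasp point. The pads swing forward as they close: fully open they stand 13 mm farther back than shut.
Start: joints at [1.217, 0.689, -0.195, 1.565, 0.157, 0.902, -0.215], TCP at [0.236, -0.579, 0.231] pointing down, gripper open.
Joint ranges: [-3.01, 3.01], [-0.46, 2.08], [-1.47, 1.51], [0.13, 2.56], [-1, 4.14], [0.04, 2.09], [-2.66, 2.66]. Speed limits (rad/s): [2.57, 2.57, 3.14, 3.14, 3.14, 3.14, 3.14].

INTERFACE

Orientations are given as a rotation vector (axis times angle).
In Python, from workcell import manip gives the robot as it stands.
- The arm moves only by the shell command python3 -m inch 'ROWS'. ROWS is JSON, a list of rows, each a list of 7 numbers: the shift along the tool's x, y, z in cm, then the turn, a rotation vector about the tool's x, y, z in degrees, then the finger opening in cm, from 0 to 8.54. In form: [[tx, ty, tz, wx, wy, wz, jaw], ...]. A call has 1 to 5 rows; each row shifts and turns the commanded pose from where the row before left it, along the tool's axes as they then stand; what a row does not reach is not made up. A row lasts 1/8 s, in which the tool goes at most 62.5 mm and 10.7 degrees, less where a joint would pass 70% of its speed; a pose out of reach is approached as far as the arm can. A call with a gripper value outside its range is refused whole. The fingers move at their own pace and stop on an object; the grip force is fixed at half the most. Time passes only in rows, so rows that do not move let the fingers close. It gives the time, the measured TCP pose, the force, the opening and the grip force at its end, in the units of the state.
- manip.sense(): the state, without advancing time (a new reading comes with each control period).
- manip.snapshot(name): name is "scene" or "top" or "wrist"; returns a dict with "pixels" (384x512x3 uint8, red, green, blue), "range_z" (384x512 float32, m along the optical axis (not along the pixel's ray), 0 where there is no reading), "fx", "fy", "cx", "cy" (pixels), "D" ([k1, k2, p1, p2, k3] as OpenCV has them; the pictures are not rectified), "origin" and "rotation" of the camera in the world; the wrist camera has in their place "mount" (4x4, takes a point from camera to tool coordinates, whose origin is the TCP and whose axes are the flange's). Camera axes: x right, y down, z forward; pixel columns grow to the right and rows downward; lengths in m; the calibration is good to about 2 mm. A picture is of the moment at which its call begins: read the wrist's pose just before it.
- manip.close_job(): hands the job in; it is judged then, once.
The state is a dict: "time_s": time; "qpos": joint angles; "joint_vel": joint speeds; "joint_efforts": joint torques, N m; "eef_pos": TCP position; "tcp_rot": TCP orientation; "force": force on the tool from outside, world axes, zero at the start; "wrist_torque": the same for the moment, N m; "opening": finger opening in m; "grasp_force": force on a finger pad.
Only numpy, scipy, OpenCV 4.12 (cv2) and the standard library are available. Lean on these libraries where they do the work, as an engineer would, in place of code of your own. Each camera call takes 0.05 s, during which the arm holds its last target. There are 200 camera calls.

TASK

Pick up the blue cover plate with the black handle on top and hold it level above the open drive housing, about 10 mm clear of the rim, red dot over red dot and each of its four holes centred over its threaded hole, so that a workmate can start the screws. Finish while still holding it there, steady in the gripper; never let the cover touch the housing, and leave everything else on the bench where it is.

Things in the scene. Friction and masses are not known exactly. Their poses are not given: they have to be found in the camera images.
- cover_grip (a point): Centre of the black handle bar on the blue cover plate, above the plate's middle, 39 mm above its underside. Bar along the plate's x, 76 long, 12 wide (y), 18 mm high, on two posts 32 mm either side of the centre; open beneath, 25 mm from plate to bar. Axes as the plate's, z up.
- cover: The blue cover plate: painted aluminium, 150 (x) by 110 (y) by 5 mm, 0.25 to 0.45 kg, lying flat on the bench, handle up, four 12 mm through holes and a red paint dot near hole 0. Origin at the centre of its underside; x, y along its sides, z up.
- housing: Drive housing, fixed to the bench: grey box, open aluminium rim on top, 150 (x) by 110 (y), top face 70 mm above the bench; feet reach 90 mm along x, a pulley (below the rim) 94 mm to +y. Four 8 mm threaded holes, a red dot near hole 0. Origin at the centre of its underside, x, y along its sides; the cover fits with its axes the same way as these (dot over dot).
- hole0 (a point): Centre of cover hole 0 (12 mm wide) at the underside of the plate; (+60, +40) mm in the cover's x, y.
- hole1 (a point): Centre of cover hole 1 (12 mm wide) at the underside of the plate; (+60, -40) mm in the cover's x, y.
- hole2 (a point): Centre of cover hole 2 (12 mm wide) at the underside of the plate; (-60, +40) mm in the cover's x, y.
- hole3 (a point): Centre of cover hole 3 (12 mm wide) at the underside of the plate; (-30, -40) mm in the cover's x, y.
- thread0 (a point): Centre of the mouth of threaded hole 0 (8 mm wide), on the housing's top face; (+60, +40) mm in the housing's x, y; cover hole 0 belongs above it.
- thread1 (a point): Centre of the mouth of threaded hole 1 (8 mm wide), on the housing's top face; (+60, -40) mm in the housing's x, y; cover hole 1 belongs above it.
- thread2 (a point): Centre of the mouth of threaded hole 2 (8 mm wide), on the housing's top face; (-60, +40) mm in the housing's x, y; cover hole 2 belongs above it.
- thread3 (a point): Centre of the mouth of threaded hole 3 (8 mm wide), on the housing's top face; (-30, -40) mm in the housing's x, y; cover hole 3 belongs above it.
- guard: Other plate, bare steel, 100 by 80 by 5 mm with two holes and a round boss 18 mm high; not the cover. Origin at the centre of its underside.
- wrench: Steel wrench lying on the bench; leave alone. Origin at its underside.
- screwdriver: Screwdriver lying on the bench; leave alone. Origin at its underside.
- hammer: Hammer lying on the bench; leave alone. Origin at its underside.
- screw_cup: Small steel cup of screws, 80 mm across, 30 mm high; leave alone. Origin at the centre of its underside.
- wheel: Spare rubber contact wheel lying flat, 90 mm across, 40 mm high; leave alone. Origin at the centre of its underside.
- knife: Unfinished knife, wooden handle and steel blade, 220 mm long, 20 mm high; leave alone. Origin at its middle, underside.
- oil: Yellow oil bottle, 60 mm across, 150 mm high; leave alone. Origin at the centre of its underside.

How it is judged:
On the way:
1. the cover is lifted off the bench in the gripper (height (world z) of cover_grip above 0.09 m and contact force between cover and the fingers above 1 N), for 0.2 s.
At the end, for the whole second after the job is handed in: All four cover holes are within 4 mm (horizontally) of their threaded holes and 3 to 22 mm above the housing's top face; the cover is held in the fingers (over 1 N), still (under 20 mm/s), and touches the housing nowhere (horizontal distance between hole0 and thread0 below 0.004 m and z of hole0 in the frame of thread0 between 0.003 and 0.022 m and horizontal distance between hole1 and thread1 below 0.004 m and z of hole1 in the frame of thread1 between 0.003 and 0.022 m and horizontal distance between hole2 and thread2 below 0.004 m and z of hole2 in the frame of thread2 between 0.003 and 0.022 m and horizontal distance between hole3 and thread3 below 0.004 m and z of hole3 in the frame of thread3 between 0.003 and 0.022 m and contact force between cover and housing below 0.1 N and contact force between cover and the fingers above 1 N and linear speed of cover below 0.02 m/s); the arm keeps its last pose, push and grip.
It fails at once if the cover touches the housing (over 3 N) (contact force between cover and housing above 3 N).
It fails at once if another loose thing on the bench is moved by more than 20 mm (distance of any of guard, wrench, screwdriver, hammer, screw_cup, wheel, knife, oil from where it was at the start of the episode above 0.02 m).
It also fails if it takes over 48 s, if anything falls off the work surface, if the arm or the gripper's body presses on something with over 40 N, if the wrist force passes 120 N, or if a joint passes its speed limit or range.

## Working session

There is one attempt and no reset: what is moved stays moved. The work goes in short steps, Python scripts to look and compute and a shell command to move; the robot and the scene stay as the last step left them, time stands still between calls to the robot, and variables do not carry over. Pictures are saved under pics/ and viewed, at most 10 in all, crops included, and the job is handed in when it is done.

```bash
mkdir -p pics
cat > h.py <<'E'
import numpy as np,cv2,pickle
from workcell import manip
from scipy.spatial.transform import Rotation as R
def snap(n,f):
    s=manip.sense(); d=manip.snapshot(n)
    if n=='wrist':
        T=np.eye(4);T[:3,:3]=R.from_rotvec(s['tcp_rot']).as_matrix();T[:3,3]=s['eef_pos']
        T=T@np.array(d['mount']); d['origin']=T[:3,3]; d['rotation']=T[:3,:3]
    pickle.dump(d,open(f+'.pkl','wb'))
    cv2.imwrite('pics/%s.png'%f,cv2.resize(d['pixels'][:,:,::-1],(800,600),interpolation=cv2.INTER_CUBIC))
    return d
def rotm(d):
    r=np.array(d['rotation']); return r if r.shape==(3,3) else R.from_rotvec(r).as_matrix()
def px(d,uv,z):
    "pixel -> world on plane z"
    K=np.array([[d['fx'],0,d['cx']],[0,d['fy'],d['cy']],[0,0,1]])
    p=cv2.undistortPoints(np.array(uv,float).reshape(-1,1,2),K,np.array(d['D'],float)).reshape(-1,2)
    r=np.c_[p,np.ones(len(p))]@rotm(d).T; o=np.array(d['origin'])
    return o+r*((z-o[2])/r[:,2])[:,None]
def load(f): return pickle.load(open(f+'.pkl','rb'))
E
python3 - <<'E'
from h import *
s=manip.sense(); print({k:np.round(v,3) for k,v in s.items()})
for n in('top','scene'):
    d=snap(n,n); print(n,np.round(d['origin'],3),np.round(rotm(d),3).tolist(),d['fx'])
E
```

```text
{'time_s': np.float64(0.0), 'qpos': array([ 1.217,  0.69 , -0.194,  1.566,  0.157,  0.902, -0.215]), 'joint_vel': array([-0.001,  0.   , -0.   , -0.001,  0.001,  0.   , -0.001]), 'joint_efforts': array([ 0.0000e+00, -5.3960e+01, -1.2660e+00, -1.5854e+01,  9.0000e-03,
        9.0000e-03,  0.0000e+00]), 'eef_pos': array([ 0.236, -0.578,  0.23 ]), 'tcp_rot': array([-3.081e+00, -6.050e-01,  1.000e-03]), 'force': array([-0.352, -1.02 , -1.131]), 'wrist_torque': array([-0.035,  0.038,  0.032]), 'grasp_force': np.float64(0.0), 'opening': np.float64(0.085)}
top [ 0.376 -0.019  1.366] [[-0.025, -0.986, 0.162], [-1.0, 0.025, -0.004], [-0.0, -0.162, -0.987]] 403.5325455260069
scene [ 1.144 -0.999  0.79 ] [[0.87, 0.265, -0.416], [0.493, -0.449, 0.745], [0.011, -0.853, -0.522]] 391.5350983174023
```

View pics/top.png

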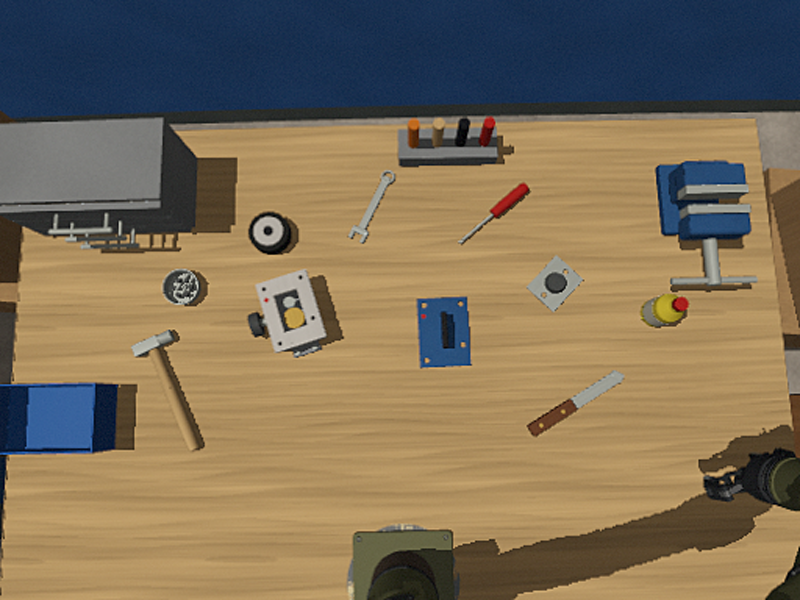

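View pics/scene.png

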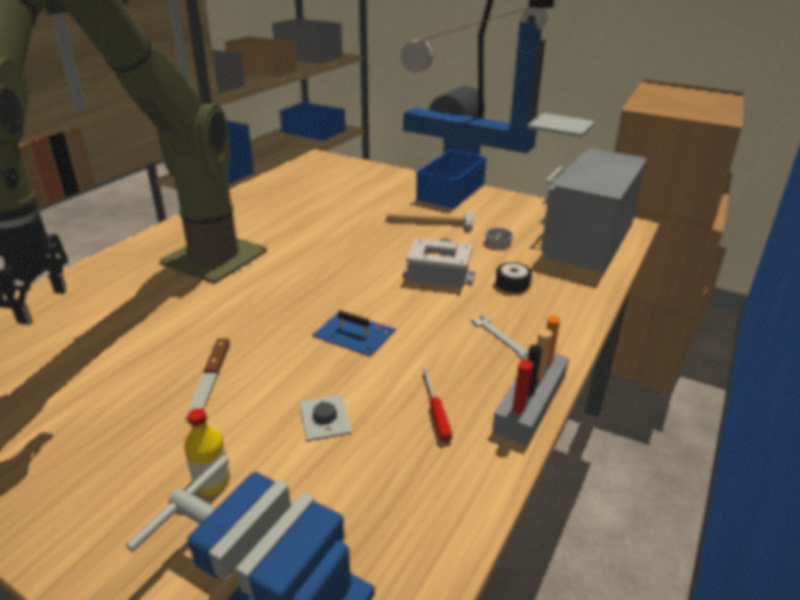

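Top view: the cover has corners near (417,298), (466,296), (471,366) and (419,367), with its red dot at (423,316), so +x is up and +y is left. The housing rim has corners near (257,284), (307,270), (327,338) and (275,352), with its dot at (265,300), so it has the same sense, yawed about 15°.

Run:
```python
from h import *
d=load('top')
f=lambda a:np.array(a)*.64
C=px(d,f([(417,298),(466,296),(471,366),(419,367)]),.005)
H=px(d,f([(257,284),(307,270),(327,338),(275,352)]),.07)
for P in(C,H):
    x=P[0]+P[1]-P[2]-P[3]; print(P.mean(0).round(4),np.degrees(np.arctan2(x[1],x[0])).round(1),np.linalg.norm(x)/2,np.linalg.norm(P[0]-P[1]))
s=manip.sense();M=R.from_rotvec(s['tcp_rot']).as_matrix();print(M.round(3).tolist())
t=np.array([C.mean(0)[0],C.mean(0)[1],.20])
print((M.T@(t-s['eef_pos'])*100).round(1))
img=d['pixels'][:,:,::-1]
a=cv2.resize(img[160:250,255:315],(400,600),interpolation=cv2.INTER_CUBIC);b=cv2.resize(img[160:250,150:215],(400,600),interpolation=cv2.INTER_CUBIC)
print(np.array(manip.snapshot('wrist')['mount']).round(3).tolist())
```

```text
[ 0.5171 -0.103   0.005 ] 0.9 0.15139002725843886 0.10730051297012477
[0.5615 0.2147 0.07  ] 15.6 0.149122303166015 0.10838800354933
[[0.926, 0.378, -0.001], [0.378, -0.926, 0.001], [-0.0, -0.002, -1.0]]
[ 44.  -33.3   3.1]
[[-0.001, -0.959, -0.282, 0.071], [1.0, -0.001, 0.001, 0.001], [-0.002, -0.282, 0.959, -0.142], [0.0, 0.0, 0.0, 1.0]]
```

```bash
python3 -m inch '[[4.4,-3.3,0,0,0,0,8],[4.4,-3.3,0,0,0,0,8],[4.4,-3.3,0,0,0,0,8],[4.4,-3.3,0,0,0,0,8],[4.4,-3.3,0,0,0,0,8]]' && python3 -m inch '[[4.4,-3.3,0,0,0,0,8],[4.4,-3.3,0,0,0,0,8],[4.4,-3.3,0,0,0,0,8],[4.4,-3.3,0,0,0,0,8],[4.4,-3.3,0,0,0,0,8]]' && python3 -m inch '[[0,0,0,0,0,10,8],[0,0,0,0,0,10,8],[0,0,0,0,0,1.3,8],[0,0,0,0,0,0,8],[0,0,0,0,0,0,8]]'
python3 - <<'E'
from h import *
s=manip.sense();print(s['eef_pos'],s['time_s'],R.from_rotvec(s['tcp_rot']).as_matrix().round(3).tolist());snap('wrist','w1')
E
```

```text
time_s: 0.78
eef_pos: [0.3784, -0.341, 0.2312]
tcp_rot: [-3.083, -0.605, -0.0]
force: [0.9, 0.1, -0.3]
opening: 0.08
grasp_force: 0.0
time_s: 1.4
eef_pos: [0.5196, -0.1051, 0.2312]
tcp_rot: [3.083, 0.605, -0.0]
force: [0.3, -0.1, -0.6]
opening: 0.0799
grasp_force: 0.0
time_s: 2.02
eef_pos: [0.5188, -0.1069, 0.2313]
tcp_rot: [-3.141, -0.027, 0.0]
force: [0.1, 0.8, 0.0]
opening: 0.0801
grasp_force: 0.0
[ 0.51882091 -0.10688824  0.23127881] 2.025 [[1.0, 0.017, -0.0], [0.017, -1.0, 0.0], [-0.0, -0.0, -1.0]]
```

View pics/w1.png

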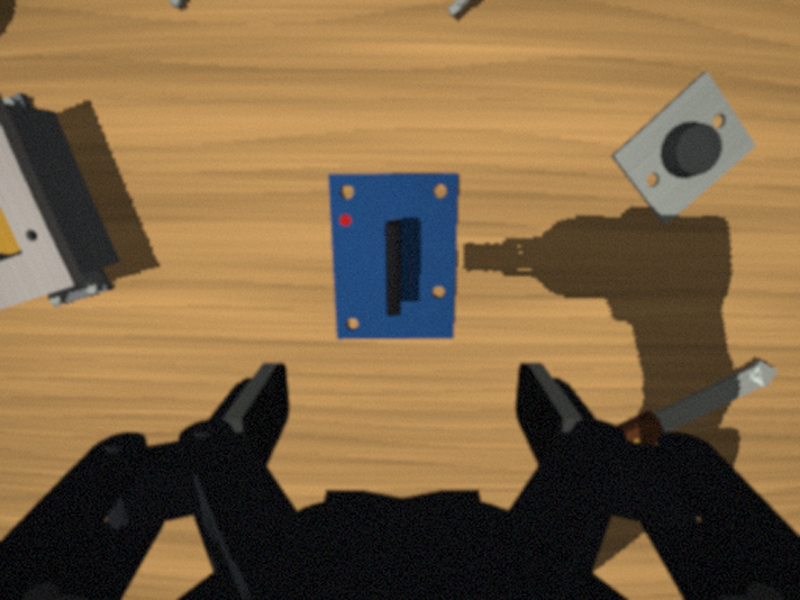

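The wrist picture shows the cover's holes at (348,191), (441,191), (353,323) and (439,291), the dot at (345,220), and the bar top running from about (393,221) to (394,315).

```bash
cat >> h.py <<'E'
L=np.array([(60,40),(60,-40),(-60,40),(-30,-40)])/1000
def fit(P):
    "world xy of holes 0..3 -> origin xy, yaw, rms"
    a=(P[:,:2]-P[:,:2].mean(0))@[1,1j]; b=(L-L.mean(0))@[1,1j]
    c=(np.conj(b)*a).sum(); y=np.angle(c); Q=np.exp(1j*y)
    o=(P[:,:2]@[1,1j]).mean()-Q*(L@[1,1j]).mean()
    e=abs(P[:,:2]@[1,1j]-o-Q*(L@[1,1j]))
    return np.array([o.real,o.imag]),np.degrees(y),e
E
python3 - <<'E'
from h import *
d=load('w1');f=lambda a:np.array(a)*.64
P=px(d,f([(348,191),(441,191),(353,323),(439,291)]),.005)
o,y,e=fit(P);print(o,y,e)
B=px(d,f([(386,221),(401,220),(388,315),(400,314)]),.048);print(B.round(4),B.mean(0))
C=px(d,f([(330,174),(460,174),(453,338),(337,338)]),.005);print(C.mean(0))
s=manip.sense();M=R.from_rotvec(s['tcp_rot']).as_matrix()
t=np.array([*o,.022]);print((M.T@(t-s['eef_pos'])*100).round(2),np.degrees(np.arctan2(M[1,0],M[0,0])))
E
```

```text
[ 0.51612553 -0.10261893] 1.239640237468463 [0.00042359 0.00073046 0.00033108 0.00076448]
[[ 0.5547 -0.0957  0.048 ]
 [ 0.5557 -0.1072  0.048 ]
 [ 0.4786 -0.0979  0.048 ]
 [ 0.4797 -0.1076  0.048 ]] [ 0.51717725 -0.10211979  0.048     ]
[ 0.51544251 -0.1025239   0.005     ]
[-0.26 -0.43 20.93] 0.9678915316978245
```

```bash
python3 -m inch '[[-0.25,-0.45,5,0,0,-0.3,6],[0,0,5,0,0,0,6],[0,0,5,0,0,0,6],[0,0,3,0,0,0,6],[0,0,1.5,0,0,0,6]]' && python3 -m inch '[[0,0,1.6,0,0,0,6],[0,0,0,0,0,0,6],[0,0,0,0,0,0,0],[0,0,0,0,0,0,0],[0,0,0,0,0,0,0]]' && python3 -m inch '[[0,0,0,0,0,0,0],[0,0,0,0,0,0,0],[0,0,0,0,0,0,0],[0,0,0,0,0,0,0]]'
```

```text
time_s: 2.7
eef_pos: [0.5156, -0.1022, 0.0347]
tcp_rot: [-3.141, -0.034, 0.003]
force: [0.8, -0.3, 0.6]
opening: 0.0602
grasp_force: 0.0
time_s: 3.32
eef_pos: [0.5169, -0.1019, 0.0212]
tcp_rot: [-3.141, -0.034, -0.002]
force: [0.0, 1.1, 1.2]
opening: 0.0112
grasp_force: 58.7
time_s: 3.82
eef_pos: [0.5169, -0.1019, 0.0212]
tcp_rot: [-3.141, -0.034, -0.002]
force: [-0.5, 1.2, 6.1]
opening: 0.0111
grasp_force: 59.5
```

```bash
python3 -m inch '[[0,0,-1,0,0,0,0],[0,0,-2,0,0,0,0],[0,0,-3,0,0,0,0],[0,0,-3,0,0,0,0],[0,0,-3,0,0,0,0]]' && python3 -m inch '[[0,0,-4,0,0,0,0],[0,0,-4,0,0,0,0],[0,0,-4,0,0,0,0],[0,0,-3,0,0,0,0],[0,0,-1,0,0,0,0]]' && python3 -m inch '[[-0.3,-2,0,0,0,0,0],[-0.3,-5,0,0,0,0,0],[-0.3,-5,0,0,0,0,0],[-0.3,-4,0,0,0,0,0],[0,-2.2,0,0,0,0,0]]' && python3 -m inch '[[0,0,0,0,0,0,0],[0,0,0,0,0,0,0],[0,0,0,0,0,0,0]]'
python3 - <<'E'
from h import *
s=manip.sense();print(s['eef_pos'],s['time_s'],s['opening'],s['grasp_force']);snap('wrist','w2')
E
```

```text
time_s: 4.45
eef_pos: [0.5158, -0.1024, 0.1416]
tcp_rot: [3.141, 0.033, -0.001]
force: [0.3, -0.2, -3.4]
opening: 0.0107
grasp_force: 58.4
time_s: 5.08
eef_pos: [0.5165, -0.1025, 0.3021]
tcp_rot: [3.141, 0.033, 0.004]
force: [0.2, -0.3, -2.2]
opening: 0.0109
grasp_force: 58.6
time_s: 5.7
eef_pos: [0.4988, 0.082, 0.2991]
tcp_rot: [-3.141, -0.039, 0.005]
force: [-0.2, -0.3, -2.7]
opening: 0.0108
grasp_force: 58.8
time_s: 6.08
eef_pos: [0.5003, 0.0777, 0.3]
tcp_rot: [3.14, 0.029, -0.001]
force: [0.8, -0.9, -2.0]
opening: 0.0111
grasp_force: 58.8
[0.50032243 0.07774086 0.29997315] 6.075 0.011066205727298935 58.76847803592682
```

View pics/w2.png

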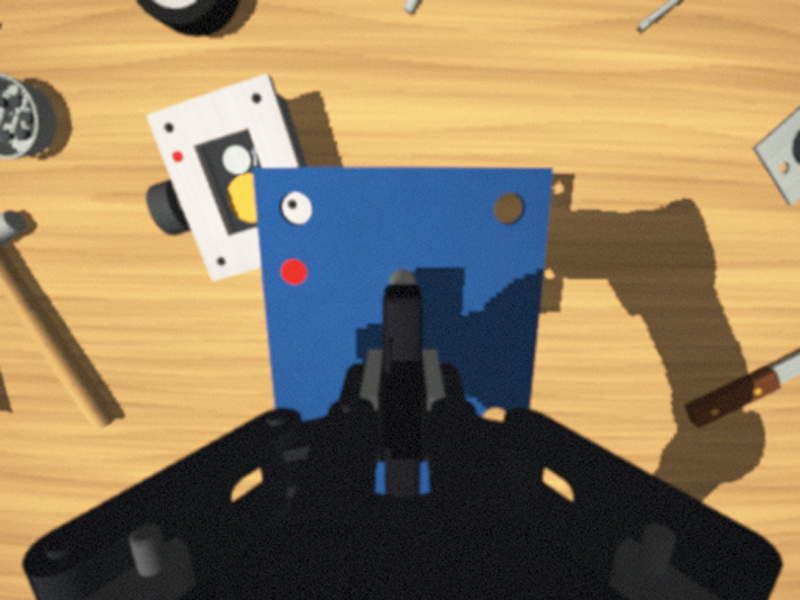

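All four threads show in w2: thread 0 (169,128), 1 (257,98), 2 (221,261) and 3 (291,204), the last through cover hole 0. Cover hole 0 is at (297,208) and hole 1 at (509,209).

Run:
```python
from h import *
d=load('w2');f=lambda a:np.array(a)*.64
P=px(d,f([(169,128),(257,98),(221,261),(291,204)]),.07)
o,y,e=fit(P);print(o,y,e)
s=manip.sense();M=R.from_rotvec(s['tcp_rot']).as_matrix();p=s['eef_pos'];print(p)
h=px(d,f([(297,208),(509,209)]),p[2]-.021+.004)
print(h, ((h-p)@M*1000).round(1),np.linalg.norm(h[0]-h[1]))
print('toolyaw',np.degrees(np.arctan2(M[1,0],M[0,0])), 'cover yaw',np.degrees(np.arctan2(*(h[0]-h[1])[:2]*[-1,1])))
z=d['range_z'];print(z[80:100:4,100:120:4])
```

```text
[0.56153644 0.21897523] 16.579698882452945 [0.00062926 0.00045357 0.00048538 0.00104545]
[0.50040722 0.07797683 0.30011834]
[[0.558708   0.11657054 0.28311834]
 [0.55973616 0.0374819  0.28311834]] [[ 59.  -37.5  16.9]
 [ 58.6  41.6  17. ]] 0.07909531984427917
toolyaw 1.0827118210638462 cover yaw 0.7448132672576179
[[0.34661564 0.34557086 0.3505648  0.34535462 0.34568724]
 [0.3476051  0.34605733 0.35046014 0.34584072 0.34716797]
 [0.34952474 0.34838164 0.34849373 0.34823397 0.3491207 ]
 [0.41685402 0.34905726 0.35121754 0.34952593 0.35009262]
 [0.4172262  0.351813   0.35112494 0.35097623 0.3508668 ]]
```

```bash
python3 -m inch '[[1.2,-2.5,0,0,0,0,0],[2,-4.5,0,0,0,0,0],[2,-4.5,0,0,0,0,0],[1.3,-2.5,0,0,0,-3,0],[0,0,0,0,0,-6,0]]' && python3 -m inch '[[0,0,1,0,0,-5,0],[0,0,3,0,0,-1.5,0],[0,0,4,0,0,0,0],[0,0,4,0,0,0,0],[0,0,3,0,0,0,0]]' && python3 -m inch '[[0,0,1.5,0,0,0,0],[0,0,0,0,0,0,0],[0,0,0,0,0,0,0],[0,0,0,0,0,0,0]]'
python3 - <<'E'
from h import *
s=manip.sense();M=R.from_rotvec(s['tcp_rot']).as_matrix();print(s['eef_pos'],M.round(4).tolist(),s['opening'],s['grasp_force']);d=snap('wrist','w3')
cv2.imwrite('pics/w3c.png',cv2.resize(d['pixels'][90:250,140:360,::-1],(800,582),interpolation=cv2.INTER_CUBIC))
E
```

```text
time_s: 6.75
eef_pos: [0.5629, 0.2235, 0.2997]
tcp_rot: [-3.127, -0.289, -0.0]
force: [1.0, -0.2, -2.5]
opening: 0.0107
grasp_force: 58.9
time_s: 7.38
eef_pos: [0.5622, 0.2194, 0.1485]
tcp_rot: [3.108, 0.454, -0.002]
force: [0.8, -0.6, -3.9]
opening: 0.0111
grasp_force: 58.9
time_s: 7.88
eef_pos: [0.5634, 0.2212, 0.1366]
tcp_rot: [-3.108, -0.457, -0.004]
force: [-0.5, -0.5, -3.5]
opening: 0.0109
grasp_force: 58.8
[0.56335583 0.2211789  0.13659601] [[0.9577, 0.2876, 0.0024], [0.2876, -0.9577, 0.001], [0.0026, -0.0003, -1.0]] 0.010942835598657863 58.81791651248932
```

View pics/w3c.png

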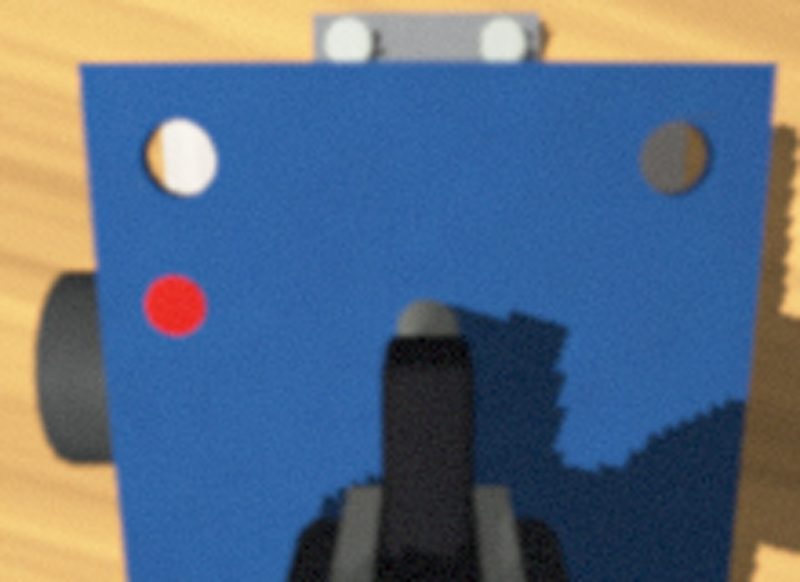

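Crop w3c shows hole 0 at (181,157) with the housing's +y rim edge inside it at x≈163, and hole 1 at (675,158) with the other edge at x≈686. The rim edges look parallel to the plate.

Run:
```python
from h import *
d=load('w3');f=lambda a:np.array(a)/(800/220)+[140,90]
s=manip.sense();M=R.from_rotvec(s['tcp_rot']).as_matrix();p=s['eef_pos']
print(((px(d,f([(181,157),(675,158)]),p[2]-.021+.004)-p)@M*1000).round(1))
print(((px(d,f([(163,157),(686,158)]),.07)-p)@M*1000).round(1))
print(((px(d,f([(80,64),(776,64)]),p[2]-.021+.005)-p)@M*1000).round(1))
z=d['range_z']; print(p,d['cx'])
```

```text
[[ 58.9 -38.1  17.1]
 [ 58.6  41.3  17.1]]
[[ 55.  -54.1  66.6]
 [ 54.7  56.1  66.6]]
[[ 73.4 -52.9  16.2]
 [ 73.3  56.1  16.2]]
[0.56321359 0.22110507 0.13646453] 257.1018136558628
```

```bash
python3 -m inch '[[0,0,1,0,0,0,0],[0,0,1,0,0,0,0],[0,0,0.7,0,0,0,0],[0,0,0.4,0,0,0,0],[0,0,0,0,0,0,0]]' && python3 -m inch '[[0,0,0,0,0,0,0],[0,0,0,0,0,0,0],[0,0,0,0,0,0,0]]'
python3 - <<'E'
from h import *
s=manip.sense();M=R.from_rotvec(s['tcp_rot']).as_matrix();print(s['eef_pos'],M.round(4).tolist());d=snap('wrist','w4');snap('top','t4')
im=d['pixels'][:,:,::-1];g=lambda a:cv2.resize(a,(400,400),interpolation=cv2.INTER_CUBIC)
cv2.imwrite('pics/w4c.png',np.hstack([g(im[114:154,170:210]),g(im[114:154,305:345])]))
E
```

```text
time_s: 8.55
eef_pos: [0.5623, 0.2207, 0.1038]
tcp_rot: [3.108, 0.457, -0.001]
force: [0.2, -0.6, -2.6]
opening: 0.0112
grasp_force: 58.9
time_s: 8.93
eef_pos: [0.5626, 0.2208, 0.1045]
tcp_rot: [-3.108, -0.457, -0.001]
force: [0.1, 0.9, -3.0]
opening: 0.0108
grasp_force: 58.9
[0.56261066 0.22082937 0.10449313] [[0.9577, 0.2876, 0.0004], [0.2876, -0.9577, 0.0001], [0.0004, 0.0, -1.0]]
```

View pics/w4c.png

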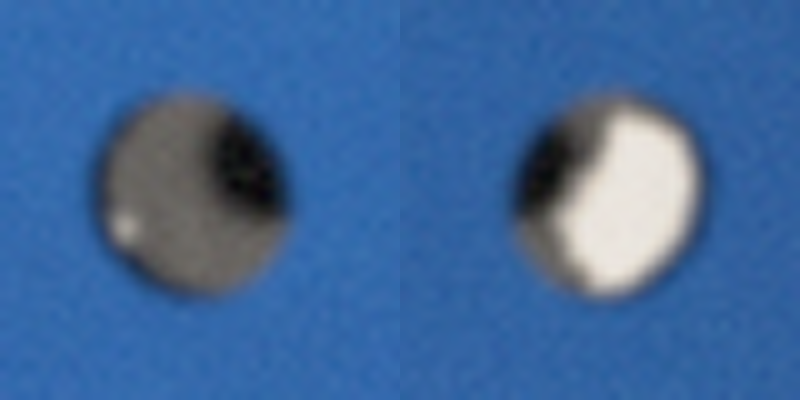

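In crop w4c, hole 0 is at (193,193) with its thread centred near (268,157), partly hidden by the plate. Hole 1 is at (609,195) with its thread near (530,160).

Run:
```python
from h import *
d=load('w4');a=lambda u:np.array(u)/10+[170-.05,114-.05]; b=lambda u:(np.array(u)-[400,0])/10+[305-.05,114-.05]
s=manip.sense();M=R.from_rotvec(s['tcp_rot']).as_matrix();p=s['eef_pos']
print(((px(d,[a((193,193)),b((609,195))],p[2]-.021+.005)-p)@M*1000).round(1))
print(((px(d,[a((268,157)),b((530,160))],.07)-p)@M*1000).round(1))
```

```text
[[ 58.8 -38.1  16. ]
 [ 58.6  41.1  16. ]]
[[ 59.6 -37.7  34.4]
 [ 59.4  40.5  34.5]]
```

```bash
python3 -m inch '[[0.08,0,0.1,0,0,0,0],[0,0,0.15,0,0,0,0],[0,0,0,0,0,0,0],[0,0,0,0,0,0,0],[0,0,0,0,0,0,0]]' && python3 -m inch '[[0,0,0,0,0,0,0],[0,0,0,0,0,0,0]]'
python3 - <<'E'
from h import *
d=snap('wrist','w5');im=d['pixels'][:,:,::-1]
cv2.imwrite('pics/w5c.png',np.hstack([cv2.resize(im[114:154,170:210],(400,400),interpolation=2),cv2.resize(im[114:154,305:345],(400,400),interpolation=2)]))
c=snap('scene','s5');cv2.imwrite('pics/s5c.png',cv2.resize(c['pixels'][120:210,230:330,::-1],(660,594),interpolation=2))
E
```

```text
time_s: 9.65
eef_pos: [0.5633, 0.221, 0.1018]
tcp_rot: [3.108, 0.457, 0.0]
force: [-0.2, 0.7, -2.8]
opening: 0.0107
grasp_force: 58.9
time_s: 9.9
eef_pos: [0.5632, 0.2211, 0.1018]
tcp_rot: [3.108, 0.457, 0.0]
force: [0.3, -0.7, -2.6]
opening: 0.0111
grasp_force: 58.9
```

View pics/w5c.png

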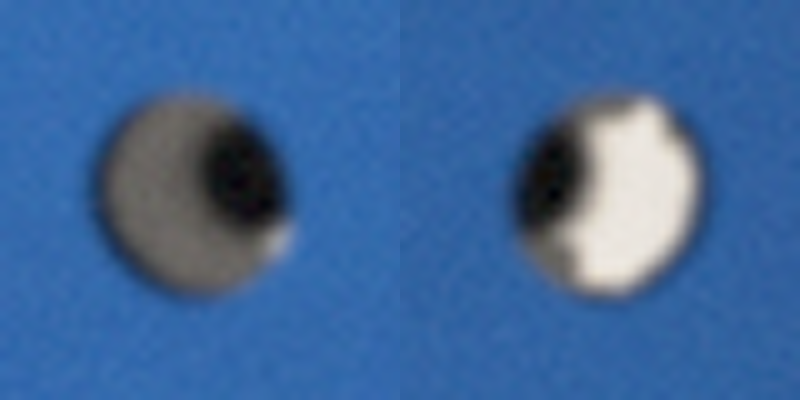

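View pics/s5c.png

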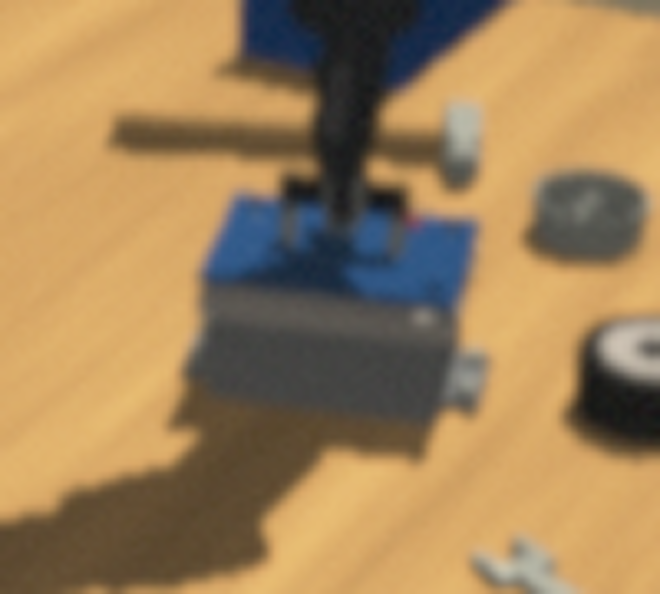

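The threads sit symmetrically in holes 0 and 1, with only the offset that the camera's angle explains. The scene view shows the cover level above the rim and the neighbouring items in place.

```bash
python3 -c "
from workcell import manip
print(manip.close_job())"
```

```text
the job is handed in; nothing more can be done
None
```

I handed the job in with the cover held steady in the gripper over the housing, dot over dot: by my measurements about 10 mm above the rim and its holes within about 1 mm of the threads; the judge's result was not shown.

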